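Gauge the neck-guide sleeves and sort them by bore

TASK

Three white neck-guide sleeves got mixed up: alike outside, but the bore is wide or narrow. One at a time, slide each upright sleeve over the stepped gauge pin as far as it goes: if it goes right down to the gauge's base plate, stand it in the shallow steel tray; if it stops on the pin's step, stand it wholly on the wooden board. Put each one away before you touch the next, and do not shift or topple the bottles, jar and funnel.

Things in the scene. Friction and masses are not known exactly. Their poses are not given: they have to be found in the camera images.
- sleeve_a: one of three neck-guide sleeves for a bottle filler: an upright white plastic tube, alike from outside, 80 mm tall, 48 mm outer diameter, with a foot flange 58 mm in diameter and 8 mm high. The straight through bore is either wide (33.5 mm) or narrow (24 mm), which is not told for this one: find out on the gauge; the three are not all alike. Origin on its axis at the underside, z up along the axis
- sleeve_b: one of three neck-guide sleeves for a bottle filler: an upright white plastic tube, alike from outside, 80 mm tall, 48 mm outer diameter, with a foot flange 58 mm in diameter and 8 mm high. The straight through bore is either wide (33.5 mm) or narrow (24 mm), which is not told for this one: find out on the gauge; the three are not all alike. Origin on its axis at the underside, z up along the axis
- sleeve_c: one of three neck-guide sleeves for a bottle filler: an upright white plastic tube, alike from outside, 80 mm tall, 48 mm outer diameter, with a foot flange 58 mm in diameter and 8 mm high. The straight through bore is either wide (33.5 mm) or narrow (24 mm), which is not told for this one: find out on the gauge; the three are not all alike. Origin on its axis at the underside, z up along the axis
- gauge: fixed gauge: aluminium base plate 90 x 90 x 12 mm with an upright steel pin at its centre, in two steps: lower part 30 mm diameter and 25 mm high, upper part 20 mm diameter and 28 mm high with a coned tip. Pin tip 65 mm above the table. Origin at the centre of the plate's underside on the table, z up along the pin
- gauge_seat (a point): point on the pin's axis at the top face of the gauge's base plate (12 mm above the table), where the underside of a wide sleeve comes to rest; axes as the gauge
- gauge_step (a point): point on the pin's axis at the level of the step (37 mm above the table), where the underside of a narrow sleeve comes to rest; axes as the gauge
- tray: fixed shallow stainless steel tray, outside 180 (its x) x 110 (its y) x 14 mm, wall and floor 4 mm thick (inside 172 x 102 mm, floor 4 mm above the table): room for two sleeves side by side along its x. Origin at the centre of its underside
- board: fixed flat wooden board without a rim, 180 (its x) x 110 (its y) x 12 mm: room for two sleeves side by side along its x. Origin at the centre of its underside, the top 12 mm above it
- bottle_1: bystander: small amber bottle standing near a sleeve, 40 mm diameter, 80 mm tall; origin at the centre of its underside, z up
- bottle_2: bystander: small amber bottle standing near a sleeve, 40 mm diameter, 80 mm tall; origin at the centre of its underside, z up
- bottle_3: bystander: small amber bottle standing near a sleeve, 40 mm diameter, 80 mm tall; origin at the centre of its underside, z up
- bottle_4: bystander: small amber bottle standing close beside the gauge, 40 mm diameter, 80 mm tall; origin at the centre of its underside, z up
- tall_bottle: bystander: amber bottle with black cap, 56 mm diameter, 150 mm tall; origin at the centre of its underside, z up
- jar: bystander: white jar, 64 mm diameter, 90 mm tall; origin at the centre of its underside, z up
- funnel: bystander: red plastic funnel standing mouth down, 80 mm diameter, 95 mm tall; origin at the centre of its underside, z up
Things that resemble listed ones, but are neither listed nor needed, are in the scene too. What is shaped like the tray but red is not meant.

How it is judged:
On the way, in this order (a step that is already met when the one before it is completed fails the run):
1. a first sleeve is slid over the gauge pin as far as it goes (down to the base, or onto the step), the other two still where they were ((((horizontal distance between sleeve_a and gauge_seat below 0.005 m and z of sleeve_a in the frame of gauge_seat below 0.004 m) and distance of each of sleeve_b, sleeve_c from where it was at the start of the episode below 0.03 m) or ((horizontal distance between sleeve_b and gauge_seat below 0.005 m and z of sleeve_b in the frame of gauge_step below 0.004 m) and distance of each of sleeve_a, sleeve_c from where it was at the start of the episode below 0.03 m) or ((horizontal distance between sleeve_c and gauge_seat below 0.005 m and z of sleeve_c in the frame of gauge_seat below 0.004 m) and distance of each of sleeve_a, sleeve_b from where it was at the start of the episode below 0.03 m))), for 0.2 s.
2. that sleeve stands in its place, the other two still where they were ((((horizontal distance between sleeve_a and tray below 0.075 m and z of sleeve_a in the frame of tray below 0.018 m) and distance of each of sleeve_b, sleeve_c from where it was at the start of the episode below 0.03 m) or ((horizontal distance between sleeve_b and board below 0.075 m and z of sleeve_b in the frame of board below 0.018 m) and distance of each of sleeve_a, sleeve_c from where it was at the start of the episode below 0.03 m) or ((horizontal distance between sleeve_c and tray below 0.075 m and z of sleeve_c in the frame of tray below 0.018 m) and distance of each of sleeve_a, sleeve_b from where it was at the start of the episode below 0.03 m))), for 0.1 s.
3. a second sleeve is slid over the pin as far as it goes, the third still where it was ((((horizontal distance between sleeve_a and tray below 0.075 m and z of sleeve_a in the frame of tray below 0.018 m) and (horizontal distance between sleeve_b and gauge_seat below 0.005 m and z of sleeve_b in the frame of gauge_step below 0.004 m) and distance of sleeve_c from where it was at the start of the episode below 0.03 m) or ((horizontal distance between sleeve_a and tray below 0.075 m and z of sleeve_a in the frame of tray below 0.018 m) and (horizontal distance between sleeve_c and gauge_seat below 0.005 m and z of sleeve_c in the frame of gauge_seat below 0.004 m) and distance of sleeve_b from where it was at the start of the episode below 0.03 m) or ((horizontal distance between sleeve_b and board below 0.075 m and z of sleeve_b in the frame of board below 0.018 m) and (horizontal distance between sleeve_a and gauge_seat below 0.005 m and z of sleeve_a in the frame of gauge_seat below 0.004 m) and distance of sleeve_c from where it was at the start of the episode below 0.03 m) or ((horizontal distance between sleeve_b and board below 0.075 m and z of sleeve_b in the frame of board below 0.018 m) and (horizontal distance between sleeve_c and gauge_seat below 0.005 m and z of sleeve_c in the frame of gauge_seat below 0.004 m) and distance of sleeve_a from where it was at the start of the episode below 0.03 m) or ((horizontal distance between sleeve_c and tray below 0.075 m and z of sleeve_c in the frame of tray below 0.018 m) and (horizontal distance between sleeve_a and gauge_seat below 0.005 m and z of sleeve_a in the frame of gauge_seat below 0.004 m) and distance of sleeve_b from where it was at the start of the episode below 0.03 m) or ((horizontal distance between sleeve_c and tray below 0.075 m and z of sleeve_c in the frame of tray below 0.018 m) and (horizontal distance between sleeve_b and gauge_seat below 0.005 m and z of sleeve_b in the frame of gauge_step below 0.004 m) and distance of sleeve_a from where it was at the start of the episode below 0.03 m))), for 0.2 s.
4. the second sleeve stands in its place too, the third still where it was ((((horizontal distance between sleeve_a and tray below 0.075 m and z of sleeve_a in the frame of tray below 0.018 m) and (horizontal distance between sleeve_b and board below 0.075 m and z of sleeve_b in the frame of board below 0.018 m) and distance of sleeve_c from where it was at the start of the episode below 0.03 m) or ((horizontal distance between sleeve_a and tray below 0.075 m and z of sleeve_a in the frame of tray below 0.018 m) and (horizontal distance between sleeve_c and tray below 0.075 m and z of sleeve_c in the frame of tray below 0.018 m) and distance of sleeve_b from where it was at the start of the episode below 0.03 m) or ((horizontal distance between sleeve_b and board below 0.075 m and z of sleeve_b in the frame of board below 0.018 m) and (horizontal distance between sleeve_c and tray below 0.075 m and z of sleeve_c in the frame of tray below 0.018 m) and distance of sleeve_a from where it was at the start of the episode below 0.03 m))), for 0.1 s.
5. the last sleeve is slid over the pin as far as it goes ((((horizontal distance between sleeve_a and tray below 0.075 m and z of sleeve_a in the frame of tray below 0.018 m) and (horizontal distance between sleeve_b and board below 0.075 m and z of sleeve_b in the frame of board below 0.018 m) and (horizontal distance between sleeve_c and gauge_seat below 0.005 m and z of sleeve_c in the frame of gauge_seat below 0.004 m)) or ((horizontal distance between sleeve_a and tray below 0.075 m and z of sleeve_a in the frame of tray below 0.018 m) and (horizontal distance between sleeve_c and tray below 0.075 m and z of sleeve_c in the frame of tray below 0.018 m) and (horizontal distance between sleeve_b and gauge_seat below 0.005 m and z of sleeve_b in the frame of gauge_step below 0.004 m)) or ((horizontal distance between sleeve_b and board below 0.075 m and z of sleeve_b in the frame of board below 0.018 m) and (horizontal distance between sleeve_c and tray below 0.075 m and z of sleeve_c in the frame of tray below 0.018 m) and (horizontal distance between sleeve_a and gauge_seat below 0.005 m and z of sleeve_a in the frame of gauge_seat below 0.004 m)))), for 0.2 s.
At the end, for the whole second after the job is handed in: Wide sleeves (that went down to the base plate) stand upright on the tray's floor inside its walls; narrow ones (that stopped on the step) stand upright on the board, axis within 66 mm of its middle lengthwise and 31 mm across; tilt under 0.1 rad, all at rest and released (x of sleeve_a in the frame of tray between -0.06 and 0.06 m and y of sleeve_a in the frame of tray between -0.025 and 0.025 m and z of sleeve_a in the frame of tray between 0.001 and 0.007 m and angle between each of sleeve_a, sleeve_b, sleeve_c's own z axis and vertical below 0.1 rad and x of sleeve_b in the frame of board between -0.066 and 0.066 m and y of sleeve_b in the frame of board between -0.031 and 0.031 m and z of sleeve_b in the frame of board between 0.009 and 0.015 m and x of sleeve_c in the frame of tray between -0.06 and 0.06 m and y of sleeve_c in the frame of tray between -0.025 and 0.025 m and z of sleeve_c in the frame of tray between 0.001 and 0.007 m and linear speed of each of sleeve_a, sleeve_b, sleeve_c below 0.02 m/s); the robot touches nothing.
It fails at once if a small bottle is shifted more than 30 mm or tipped (distance of any of bottle_1, bottle_2, bottle_3, bottle_4 from where it was at the start of the episode above 0.03 m or angle between any of bottle_1, bottle_2, bottle_3, bottle_4's own z axis and vertical above 0.35 rad).
It fails at once if the tall bottle or the jar is shifted more than 30 mm or tipped (distance of any of tall_bottle, jar from where it was at the start of the episode above 0.03 m or angle between any of tall_bottle, jar's own z axis and vertical above 0.35 rad).
It fails at once if the funnel is shifted more than 30 mm or tipped (distance of funnel from where it was at the start of the episode above 0.03 m or angle between funnel's own z axis and vertical above 0.35 rad).
It also fails if it takes over 72 s, if anything falls off the work surface, if the arm or the gripper's body presses on something with over 40 N, if the wrist force passes 120 N, or if a joint passes its speed limit or range.

ROBOT

A 6-joint arm with a two-finger parallel gripper is mounted at the origin on the work surface. World frame = base frame: x ahead of the robot, y to its left, z up, the work surface at z = 0. Lengths are in m, angles in rad, forces in N, time in s.
With the tool pointing down it reaches from about 0.3 to 0.875 m from the base axis. Payload 6.4 kg.
Tool frame: the origin (TCP) lies midway between the tips of the shut fingers; the grasp point (between the pads) lies 19 mm behind it; z points along the fingers, y is the line along which they close (so a half turn about z gives the same grasp; the last joint's range is limited). The gripper opens to 85 mm and grips with 20 to 120 N. Pads are 22 mm wide; open, the fingers measure 114 mm over their backs; the gripper's body (76 mm by 85 mm) begins 54 mm behind the grasp point. The pads swing forward as they close: fully open they stand 13 mm farther back than shut.
Start: joints at [1.054, 0.181, 1.607, -0, 1.354, -0.206], TCP at [0.176, 0.547, 0.231] pointing down, gripper open.
Joint ranges: [-2.99, 2.99], [-0.89, 2.07], [0.3, 2.58], [-1.14, 4.28], [0, 2.63], [-3.12, 3.12]. Speed limits (rad/s): [2.57, 2.57, 3.01, 3.14, 3.14, 3.14].

INTERFACE

Orientations are given as a unit quaternion [w, x, y, z].
In Python, from bench import get_obs, camera, hand_in gives the robot as it stands.
- The arm moves only by the tool carry_out, never from a script. Its argument "plan" is a list that holds one entry, the list of rows, each a list of 7 numbers: the shift along the world's x, y, z in m, then the turn, a rotation vector about the world's x, y, z in rad, then the opening, from 0 (shut) to 1 (fully open). In form: [[[x, y, z, rx, ry, rz, hand], ...]]. A call has exactly 5 rows; each row is the pose to reach, as a shift and turn from the pose commanded when the call began; what a row does not reach only later rows make up. A row lasts 1/12 s, in which the tool goes at most 41.7 mm and 7.16 degrees, less where a joint would pass 70% of its speed; a pose out of reach is approached as far as the arm can. A call with a gripper value outside its range is refused whole. The fingers move at their own pace and stop on an object; the grip force is fixed at half the most. Time passes only in rows, so rows that repeat a pose let the fingers close, or fill a call up. It gives the time, the measured TCP pose, the force, the opening and the grip force at its end, in the units of the state.
- get_obs(): the state, without advancing time (a new reading comes with each control period).
- camera(name): name is "scene" or "top" or "wrist"; returns a dict with "pixels" (480x640x3 uint8, red, green, blue), "z_map" (480x640 float32, m along the optical axis (not along the pixel's ray), 0 where there is no reading), "camera_matrix" (3x3 intrinsics, pixels), "k1" (the pictures are not rectified: a ray, as slopes to the right and down, at radius r is drawn at 1 + k1 r^2 times it, then the intrinsics apply), "cam_to_world" (4x4, takes a point from camera to world coordinates). Camera axes: x right, y up, looking along -z (the intrinsics and any distortion apply to the point x, -y, -z); pixel columns grow to the right and rows downward; lengths in m; the calibration is good to about 2 mm. A picture is of the moment at which its call begins.
- hand_in(): hands the job in; it is judged then, once.
The state is a dict: "time_s": time; "q": joint angles; "dq": joint speeds; "joint_efforts": joint torques, N m; "eef_pos": TCP position; "eef_rot": TCP orientation; "wrist_force": force on the tool from outside, world axes, zero at the start; "torque": the same for the moment, N m; "opening": opening from 0.0 (shut) to 1.0 (fully open); "grasp_force": force on a finger pad.
Only numpy, scipy, OpenCV 4.12 (cv2) and the standard library are available. Lean on these libraries where they do the work, as an engineer would, in place of code of your own. Each camera call takes 0.05 s, during which the arm holds its last target. There are 200 camera calls.

## Working session

There is one attempt and no reset: what is moved stays moved. The work goes in short steps, Python scripts to look and compute and a tool call to move; the robot and the scene stay as the last step left them, time stands still between calls to the robot, and variables do not carry over. Pictures are saved under pics/ and viewed, at most 10 in all, crops included, and the job is handed in when it is done.

Besides the shell and the picture viewer there is one more tool, called after "Call:" by a JSON object that holds its "api" and its "payload", one argument or row to a line. carry_out: Moves the arm, as the interface text tells. Its arguments: {"type":"object","properties":{"plan":{"type":"array","items":{"type":"array","items":{"type":"array","items":{"type":"number"}}}}},"required":["plan"]}

```bash
ls; mkdir -p pics
cat > h.py <<'E'
import numpy as np, cv2
from bench import get_obs, camera
def snap(n,save=None):
    c=camera(n); c={k:(np.array(v) if not isinstance(v,(float,int)) else v) for k,v in c.items()}
    if save: cv2.imwrite('pics/'+save,c['pixels'][:,:,::-1])
    return c
def rays(c,uv):
    K=c['camera_matrix'];uv=np.atleast_2d(np.array(uv,float))
    d=np.c_[(uv[:,0]-K[0,2])/K[0,0],(uv[:,1]-K[1,2])/K[1,1]]; s=d.copy()
    for _ in range(20): s=d/(1+c['k1']*(s**2).sum(1,keepdims=True))
    return np.c_[s[:,0],-s[:,1],-np.ones(len(s))]
def onplane(c,uv,z):
    T=c['cam_to_world'];r=rays(c,uv)@T[:3,:3].T;o=T[:3,3]
    return o+r*((z-o[2])/r[:,2])[:,None]
def cloud(c):
    v,u=np.mgrid[:480,:640];r=rays(c,np.c_[u.ravel(),v.ravel()])
    P=r*c['z_map'].ravel()[:,None];T=c['cam_to_world']
    P=(P@T[:3,:3].T+T[:3,3]).reshape(480,640,3);P[c['z_map']<=0]=np.nan
    return P
E
python3 - <<'E'
from h import *
for n in('scene','top'):
    c=snap(n,n+'0.png');print(n,c['cam_to_world'].round(3).tolist(),c['camera_matrix'].round(1).tolist(),c['k1'])
o=get_obs();print(o['eef_pos'],o['eef_rot'],o['wrist_force'],o['opening'],o['time_s'])
E
```

```text
pics
scene [[-0.892, -0.381, 0.241, 0.834], [0.451, -0.733, 0.51, 0.414], [-0.018, 0.563, 0.826, 0.829], [0.0, 0.0, 0.0, 1.0]] [[441.5, 0.0, 318.6], [0.0, 441.5, 233.3], [0.0, 0.0, 1.0]] -0.0669499487913672
top [[-0.018, 0.997, -0.081, 0.486], [-1.0, -0.018, 0.001, -0.058], [-0.001, 0.081, 0.997, 1.177], [0.0, 0.0, 0.0, 1.0]] [[554.6, 0.0, 322.7], [0.0, 554.6, 248.1], [0.0, 0.0, 1.0]] -0.1130533854428416
[0.17555751 0.54702999 0.23048615] [-2.81646435e-04  1.54734829e-01  9.87955731e-01 -7.26188513e-04] [-0.9694983  -0.76218171  1.20188238] 1.0030468206464271 0.1
```

View pics/top0.png

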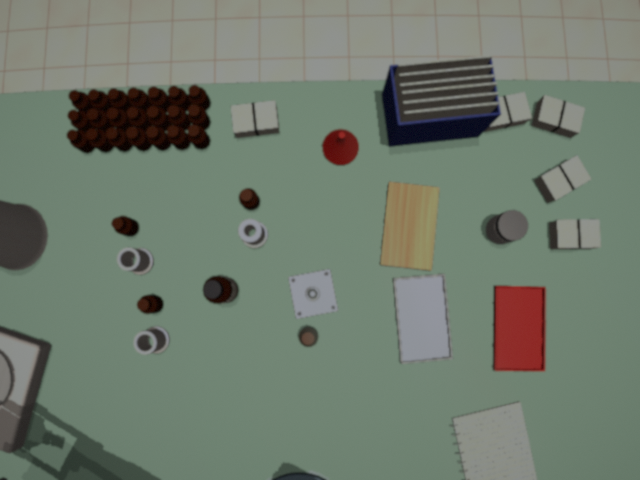

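View pics/scene0.png

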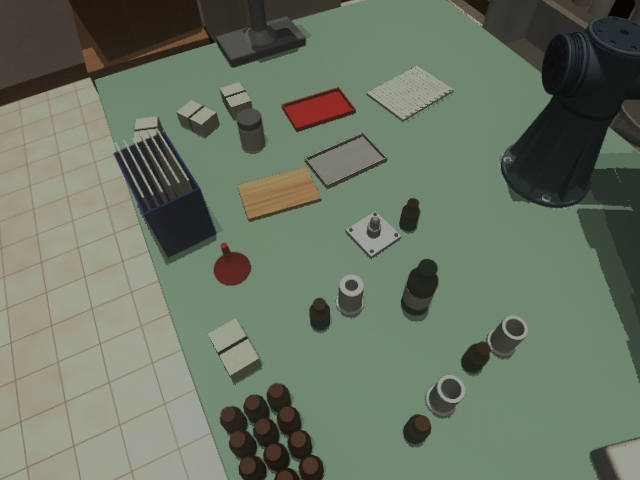

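The top view shows the three sleeves at px (252,233), (130,260) and (148,342), and the gauge at (313,294). The steel tray is at (422,318); the red one at (520,328) is the decoy. The board is at (410,226). The small bottles are at (250,198), (124,225), (150,304) and (308,338), with the tall bottle at (218,289), jar at (508,227) and funnel at (341,147). The scene view agrees.

```bash
cat > m.py <<'E'
from h import *
def circ(P):  # algebraic circle fit
    A=np.c_[2*P,np.ones(len(P))];s=np.linalg.lstsq(A,(P**2).sum(1),rcond=None)[0]
    return s[:2],np.sqrt(s[2]+s[0]**2+s[1]**2)
def rim(c,uv,z=.08,R=60,thr=None):
    "outer contour of bright cluster around uv, cast to plane z, refined by depth selection"
    P=cloud(c);u,v=uv
    m=np.zeros((480,640),np.uint8)
    w=(abs(P[...,2]-z)<.012);m[w]=1
    y,x=np.mgrid[:480,:640];m[(x-u)**2+(y-v)**2>R*R]=0
    n,l,s,ce=cv2.connectedComponentsWithStats(m)
    if n<2: return None
    i=1+np.argmax(s[1:,4]);k=(l==i).astype(np.uint8)
    cn=max(cv2.findContours(k,cv2.RETR_EXTERNAL,cv2.CHAIN_APPROX_NONE)[0],key=cv2.contourArea)[:,0]
    Q=onplane(c,cn,z)[:,:2]
    (cx,cy),r=cv2.minEnclosingCircle(Q.astype(np.float32))
    return circ(Q),(cx,cy,r),s[i,4]
E
python3 - <<'E'
from m import *
c=snap('top');P=cloud(c)
np.set_printoptions(precision=4,suppress=True)
def reg(n,m,z):
    k,l,s,ce=cv2.connectedComponentsWithStats(m.astype(np.uint8));i=1+np.argmax(s[1:,4])
    cn=max(cv2.findContours((l==i).astype(np.uint8),cv2.RETR_EXTERNAL,cv2.CHAIN_APPROX_NONE)[0],key=cv2.contourArea)[:,0]
    Q=onplane(c,cn,z)[:,:2];r=cv2.minAreaRect(Q.astype(np.float32));print(n,'px',s[i],'rect',np.array(r[0]),np.array(r[1]),r[2],'circ',circ(Q))
    return Q
y,x=np.mgrid[:480,:640]
def box(a,b,c_,d):return (x>=a)&(x<=c_)&(y>=b)&(y<=d)
# z stats
for n,(u,v) in dict(s1=(252,233),s2=(130,260),s3=(148,342)).items():
    b=box(u-22,v-22,u+22,v+22);print(n,np.nanpercentile(P[b][:,2],[1,50,90,95,99]));reg(n,b&(P[...,2]>.07),.08)
for n,(u,v) in dict(b1=(250,198),b2=(124,225),b3=(150,304),b4=(308,338),tall=(218,289),jar=(508,227),fun=(341,147)).items():
    b=box(u-26,v-22,u+26,v+22);zz=P[b][:,2];h=np.nanpercentile(zz,98);Q=P[b&(P[...,2]>.02)];print(n,h,'xy med',np.median(P[b&(P[...,2]>h-.015)][:,:2],0),Q.min(0),Q.max(0))
px=c['pixels'].astype(int);g=px.min(2);sat=px.max(2)-g
hsv=cv2.cvtColor(c['pixels'],cv2.COLOR_RGB2HSV)
print('cols',px[320,422],px[226,400],px[305,300],px[294,360],hsv[320,422],hsv[294,360])
reg('plate',box(280,260,346,325)&((hsv[...,1]<50)|(P[...,2]>.02)),.012)
b=box(298,278,328,310);T=P[b];print('gaugetip',np.nanpercentile(T[:,2],[50,90,99,100]),T[np.nanargmax(T[:,2])])
reg('tray',box(385,265,460,370)&(hsv[...,1]<50),.014)
reg('board',box(370,175,450,275)&(abs(hsv[...,0].astype(int)-20)<12)&(hsv[...,1]>60),.012)
E
```

```text
s1 [-0.006   0.0004  0.0784  0.0801  0.0824]
s1 px [238 219  24  24 351] rect [0.6133 0.0862] [0.0462 0.0462] 88.93836212158203 circ (array([0.6132, 0.0865]), np.float64(0.023227204902895197))
s2 [-0.0059  0.0007  0.0759  0.0788  0.0816]
s2 px [117 248  25  23 248] rect [0.5614 0.3309] [0.0458 0.0478] 14.698433876037598 circ (array([0.5611, 0.3311]), np.float64(0.023055974939588247))
s3 [-0.0061  0.0008  0.0768  0.0792  0.0819]
s3 px [133 330  25  25 274] rect [0.3944 0.2969] [0.0472 0.048 ] 25.56047248840332 circ (array([0.3947, 0.2971]), np.float64(0.0239293033597137))
b1 0.0801626947358228 xy med [0.6832 0.0926] [0.6342 0.0742 0.0207] [0.7054 0.112  0.0859]
b2 0.07927845306704816 xy med [0.6341 0.3561] [0.6146 0.3364 0.0201] [0.6551 0.3747 0.0851]
b3 0.07967864294955763 xy med [0.469  0.3015] [0.4491 0.2825 0.0204] [0.488  0.3174 0.0847]
b4 0.07979070791098046 xy med [ 0.4004 -0.0252] [ 0.3799 -0.0445  0.0204] [ 0.4196 -0.0061  0.0842]
tall 0.15090704004290414 xy med [0.4982 0.1475] [0.4701 0.1194 0.0204] [0.5237 0.1753 0.1548]
jar 0.09246058539900497 xy med [ 0.6141 -0.4384] [ 0.5823 -0.4712  0.0205] [ 0.645  -0.4069  0.095 ]
fun 0.08194856942658924 xy med [ 0.7979 -0.1001] [ 0.7697 -0.1299  0.02  ] [ 0.831  -0.0703  0.0996]
cols [145 148 155] [144 125  87] [145 148 155] [114 134 117] [111  16 155] [ 65  38 134]
plate px [ 280  260   67   66 4422] rect [ 0.4882 -0.0371] [0.139  0.1361] 88.97795104980469 circ (array([ 0.4883, -0.0372]), np.float64(0.0792389138513496))
gaugetip [0.0119 0.037  0.065  0.0671] [ 0.4829 -0.0381  0.0671]
tray px [ 385  265   76  106 7900] rect [ 0.4318 -0.2661] [0.1593 0.2202] 88.43640899658203 circ (array([ 0.4301, -0.2667]), np.float64(0.10805162164672238))
board px [ 380  182   59   89 4287] rect [ 0.626 -0.244] [0.1097 0.1794] 82.58161163330078 circ (array([ 0.6261, -0.2442]), np.float64(0.08171539053288117))
```

Run:
```python
from m import *
np.set_printoptions(precision=4,suppress=True)
y,x=np.mgrid[:480,:640]
for cam,bx in (('top',dict(plate=(284,264,344,322),tray=(385,268,458,368))),('scene',dict(plate=(343,205,405,260),tray=(298,130,392,190)))):
    c=snap(cam);P=cloud(c);hsv=cv2.cvtColor(c['pixels'],cv2.COLOR_RGB2HSV)
    for n,z in (('plate',.012),('tray',.014)):
        a,b,d,e=bx[n];B=(x>=a)&(x<=d)&(y>=b)&(y<=e)
        m=(B&((hsv[...,1]<28)|(P[...,2]>.03))).astype(np.uint8);m=cv2.morphologyEx(m,cv2.MORPH_OPEN,np.ones((3,3)))
        cn=max(cv2.findContours(m,cv2.RETR_EXTERNAL,cv2.CHAIN_APPROX_NONE)[0],key=cv2.contourArea)[:,0]
        Q=onplane(c,cn,z)[:,:2];r=cv2.minAreaRect(Q.astype(np.float32));print(cam,n,np.array(r[0]),np.array(r[1]),r[2])
        if n=='plate':
            for lo,hi,zz in((.03,.042,.037),(.045,.075,.065),(.058,.075,.065)):
                S=B&(P[...,2]>lo)&(P[...,2]<hi);print('  pin',S.sum(),np.median(P[S],0),(P[S].max(0)+P[S].min(0))/2)
    for n in range(3):
        p=[(.613,.0865,.08),(.561,.331,.08),(.3945,.297,.08)][n]
        S=(np.hypot(P[...,0]-p[0],P[...,1]-p[1])<.035)&(abs(P[...,2]-.08)<.009)
        k=cv2.morphologyEx(S.astype(np.uint8),cv2.MORPH_OPEN,np.ones((2,2)))
        cn=max(cv2.findContours(k,cv2.RETR_EXTERNAL,cv2.CHAIN_APPROX_NONE)[0],key=cv2.contourArea)[:,0]
        Q=onplane(c,cn,.08)[:,:2];r=cv2.minAreaRect(Q.astype(np.float32));print(cam,'s%d'%(n+1),circ(Q),np.array(r[0]),np.array(r[1]))
```

```text
top plate [ 0.486  -0.0366] [0.0926 0.0932] 9.85344123840332
  pin 91 [ 0.4847 -0.0374  0.0361] [ 0.485  -0.0355  0.0359]
  pin 77 [ 0.485  -0.0361  0.0617] [ 0.4859 -0.0369  0.0598]
  pin 66 [ 0.485  -0.0361  0.0626] [ 0.4859 -0.0361  0.0627]
top tray [ 0.43   -0.2658] [0.1833 0.1136] 3.994492292404175
top s1 (array([0.6112, 0.0844]), np.float64(0.023201176199888016)) [0.6113 0.0842] [0.0462 0.0461]
top s2 (array([0.559 , 0.3293]), np.float64(0.023051126839728233)) [0.5585 0.3296] [0.0478 0.0443]
top s3 (array([0.3926, 0.2953]), np.float64(0.023758221950697704)) [0.3924 0.2951] [0.0472 0.0469]
scene plate [ 0.4883 -0.0354] [0.0933 0.0932] 10.142016410827637
  pin 96 [ 0.4906 -0.0298  0.036 ] [ 0.4587 -0.0363  0.0358]
  pin 125 [ 0.4866 -0.0333  0.0558] [ 0.4487 -0.0343  0.056 ]
  pin 50 [ 0.4879 -0.0347  0.0621] [ 0.4866 -0.0378  0.0623]
scene tray [ 0.4344 -0.2611] [0.1723 0.1026] 3.9521965980529785
scene s1 (array([0.6152, 0.0901]), np.float64(0.023563844098149187)) [0.6155 0.091 ] [0.0489 0.0456]
scene s2 (array([0.5622, 0.3353]), np.float64(0.023434988133829427)) [0.5623 0.3353] [0.0479 0.0452]
scene s3 (array([0.3962, 0.3002]), np.float64(0.02418738446350917)) [0.3967 0.3007] [0.0468 0.05  ]
```

Run:
```python
import cv2,numpy as np
a=cv2.imread('pics/top0.png')
f=lambda x,y,w,h:cv2.resize(a[y:y+h,x:x+w],(400,300),interpolation=cv2.INTER_CUBIC)
cv2.imwrite('pics/crop0.png',np.vstack([np.hstack([f(212,203,80,60),f(90,230,80,60)]),np.hstack([f(108,312,80,60),f(370,215,180,135)])]))
```

```text
(no output)
```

View pics/crop0.png

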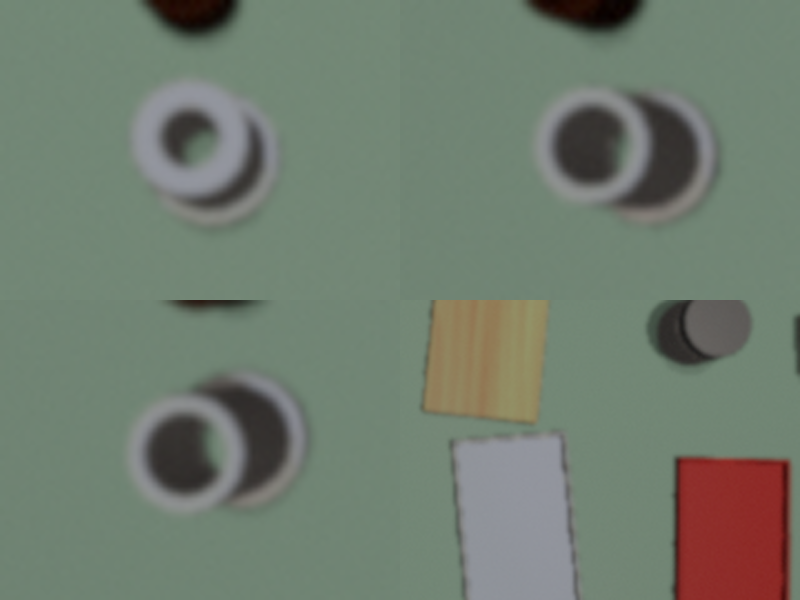

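The crop shows a thick wall on the sleeve at top-view px (252,233), so it looks narrow. The other two, at (130,260) and (148,342), look wide; the gauge will confirm. There are two tray-shaped things: (422,318) is grey steel and is the one meant, and (520,328) is red and is not.

Call:
{"api": "carry_out", "payload": {
  "plan": [
    [[0.028,-0.0295,0,0,0,0.1,1],[0.056,-0.059,0,0,0,0.2,1],[0.084,-0.0885,0,0,0,0.3,1],[0.112,-0.118,0,0,0,0.4,1],[0.14,-0.1475,0,0,0,0.4,1]]
  ]
}}

```text
time_s: 0.67
eef_pos: [0.3166, 0.3986, 0.2313]
eef_rot: [0.0, -0.048, 0.999, 0.0]
wrist_force: [0.7, 1.0, 0.2]
opening: 1.001
grasp_force: 0.0
```

Call:
{"api": "carry_out", "payload": {
  "plan": [
    [[0.028,-0.0295,0,0,0,0,1],[0.056,-0.059,0,0,0,0,1],[0.084,-0.0885,0,0,0,0,1],[0.112,-0.118,0,0,0,0,1],[0.14,-0.1475,0,0,0,0,1]]
  ]
}}

```text
time_s: 1.08
eef_pos: [0.4568, 0.2508, 0.2314]
eef_rot: [0.0, -0.045, 0.999, 0.0]
wrist_force: [0.3, 0.0, -0.4]
opening: 0.995
grasp_force: 0.0
```

Call:
{"api": "carry_out", "payload": {
  "plan": [
    [[0.028,-0.0295,0,0,0,0,1],[0.056,-0.059,0,0,0,0,1],[0.084,-0.0885,0,0,0,0,1],[0.112,-0.118,0,0,0,0,1],[0.14,-0.1475,0,0,0,0,1]]
  ]
}}

```text
time_s: 1.5
eef_pos: [0.5969, 0.1032, 0.2312]
eef_rot: [-0.0, -0.044, 0.999, 0.0]
wrist_force: [0.7, 1.1, -0.2]
opening: 1.003
grasp_force: 0.0
```

Call:
{"api": "carry_out", "payload": {
  "plan": [
    [[0.0175,-0.018,0,0,0,0,1],[0.0175,-0.018,0,0,0,0,1],[0.0175,-0.018,0,0,0,0,1],[0.0175,-0.018,0,0,0,0,1],[0.0175,-0.018,0,0,0,0,1]]
  ]
}}

```text
time_s: 1.92
eef_pos: [0.6125, 0.088, 0.2311]
eef_rot: [-0.0, -0.045, 0.999, 0.0]
wrist_force: [-0.4, -0.3, 0.6]
opening: 0.996
grasp_force: 0.0
```

Run:
```python
from m import *
np.set_printoptions(precision=4,suppress=True)
c=snap('wrist','w1.png');P=cloud(c);o=get_obs();print(o['time_s'],o['eef_pos'],o['eef_rot'],o['q']);print(c['cam_to_world'],c['camera_matrix'],c['k1'])
p=(.613,.0865);print(np.nanpercentile(P[...,2],[1,50,95]))
S=(np.hypot(P[...,0]-p[0],P[...,1]-p[1])<.04)&(abs(P[...,2]-.08)<.01);print(S.sum())
if S.sum()>50:
    cn=max(cv2.findContours(S.astype(np.uint8),cv2.RETR_EXTERNAL,cv2.CHAIN_APPROX_NONE)[0],key=cv2.contourArea)[:,0]
    print(circ(onplane(c,cn,.08)[:,:2]))
```

```text
1.9667 [0.6126 0.0882 0.2313] [-0.0001 -0.0454  0.999   0.0001] [-0.0486  0.2771  1.4909  0.0002  1.3738 -1.7102]
[[-0.0896 -0.9442 -0.3169  0.5296]
 [ 0.996  -0.0851 -0.0281  0.0805]
 [-0.0004 -0.3181  0.9481  0.3741]
 [ 0.      0.      0.      1.    ]] [[372.9319   0.     321.7059]
 [  0.     372.9319 242.9319]
 [  0.       0.       1.    ]] -0.0804364505598625
[-0.0015  0.001   0.3125]
2059
(array([0.6111, 0.0849]), np.float64(0.02360878295804341))
```

View pics/w1.png

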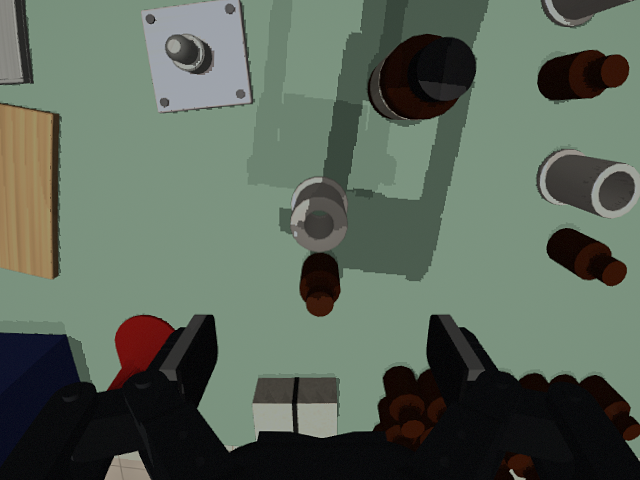

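The wrist view shows the thick-walled sleeve at px (320,215), bottle_1 at (320,285) and the gauge plate at (198,55) with its pin at (188,52). I'll measure the gauge in this same view.

```bash
cat >> m.py <<'E'
def gauge(c,g=(.486,-.0365)):
    P=cloud(c);hsv=cv2.cvtColor(c['pixels'],cv2.COLOR_RGB2HSV)
    B=(np.hypot(P[...,0]-g[0],P[...,1]-g[1])<.075)
    m=(B&((hsv[...,1]<30))).astype(np.uint8);m=cv2.morphologyEx(m,cv2.MORPH_OPEN,np.ones((3,3)))
    cn=max(cv2.findContours(m,cv2.RETR_EXTERNAL,cv2.CHAIN_APPROX_NONE)[0],key=cv2.contourArea)[:,0]
    Q=onplane(c,cn,.012)[:,:2].astype(np.float32);r=cv2.minAreaRect(Q)
    S=B&(P[...,2]>.058)&(P[...,2]<.075)
    return np.array(r[0]),np.array(r[1]),r[2],'tip',np.median(P[S],0),S.sum(),circ(P[B&(P[...,2]>.044)&(P[...,2]<.057)][:,:2])
E
python3 - <<'E'
from m import *
np.set_printoptions(precision=4,suppress=True)
c=snap('wrist');print(gauge(c));print(gauge(snap('top')))
E
```

```text
(array([ 0.4843, -0.0368]), array([0.0903, 0.0916]), 9.795561790466309, 'tip', array([ 0.485 , -0.0358,  0.0628]), np.int64(526), (array([ 0.4843, -0.0372]), np.float64(0.009678497372253627)))
(array([ 0.486 , -0.0364]), array([0.0947, 0.0942]), 9.802302360534668, 'tip', array([ 0.485 , -0.036 ,  0.0625]), np.int64(60), (array([ 0.4511, -0.0331]), np.float64(0.036768314959558526)))
```

Call:
{"api": "carry_out", "payload": {
  "plan": [
    [[-0.0015,-0.003,-0.04,0,0,0,1],[-0.0015,-0.003,-0.08,0,0,0,1],[-0.0015,-0.003,-0.12,0,0,0,1],[-0.0015,-0.003,-0.16,0,0,0,1],[-0.0015,-0.003,-0.196,0,0,0,1]]
  ]
}}

```text
time_s: 2.48
eef_pos: [0.6109, 0.0848, 0.0334]
eef_rot: [-0.0, -0.045, 0.999, 0.0]
wrist_force: [0.9, 0.2, 0.2]
opening: 0.998
grasp_force: 0.0
```

Call:
{"api": "carry_out", "payload": {
  "plan": [
    [[0,0,0,0,0,0,0.5],[0,0,0,0,0,0,0.3],[0,0,0,0,0,0,0.3],[0,0,0,0,0,0,0.3],[0,0,0,0,0,0,0.3]]
  ]
}}

```text
time_s: 2.9
eef_pos: [0.6141, 0.084, 0.0385]
eef_rot: [0.003, -0.045, 0.999, -0.0]
wrist_force: [0.5, -0.7, 1.9]
opening: 0.56
grasp_force: 62.1
```

Call:
{"api": "carry_out", "payload": {
  "plan": [
    [[0,0,0.03,0,0,0,0.3],[0,0,0.065,0,0,0,0.3],[0,0,0.1,0,0,0,0.3],[-0.02,-0.019,0.1,0,0,0,0.3],[-0.046,-0.044,0.1,0,0,0,0.3]]
  ]
}}

```text
time_s: 3.32
eef_pos: [0.5698, 0.0403, 0.1409]
eef_rot: [0.006, -0.046, 0.999, -0.001]
wrist_force: [-1.0, -1.7, -2.0]
opening: 0.556
grasp_force: 62.6
```

Call:
{"api": "carry_out", "payload": {
  "plan": [
    [[-0.027,-0.026,0,0,0,0,0.3],[-0.054,-0.052,0,0,0,0,0.3],[-0.0806,-0.077,0,0,0,0,0.3],[-0.0806,-0.077,0,0,0,0,0.3],[-0.0806,-0.077,0,0,0,0,0.3]]
  ]
}}

```text
time_s: 3.73
eef_pos: [0.485, -0.0383, 0.1369]
eef_rot: [0.001, -0.043, 0.999, -0.001]
wrist_force: [0.2, -0.0, -2.1]
opening: 0.558
grasp_force: 62.6
```

Run:
```python
from m import *
np.set_printoptions(precision=4,suppress=True)
o=[get_obs()['eef_pos']];c=snap('wrist','w2.png');P=cloud(c);print(get_obs()['eef_pos'],get_obs()['eef_rot'])
b=P[(np.hypot(P[...,0]-.4845,P[...,1]+.037)<.032)&(P[...,2]>.1)];print(len(b),np.nanpercentile(b[:,2],[1,50,95,99]),b.min(0),b.max(0))
print(gauge(c)[:5])
cs=snap('scene');cv2.imwrite('pics/s2.png',np.hstack([cv2.resize(cs['pixels'][130:330,260:500,::-1],(400,333)),cv2.resize(c['pixels'][:,:,::-1],(400,333))]))
```

```text
[ 0.4861 -0.0377  0.1371] [ 0.0018 -0.0437  0.999  -0.0005]
41657 [0.1056 0.1787 0.2253 0.2295] [ 0.455  -0.0679  0.1001] [ 0.5081 -0.0066  0.2323]
(array([ 0.5606, -0.0382]), array([0.2428, 0.1267]), 9.884415626525879, 'tip', array([nan, nan, nan]))
  return _methods._mean(a, axis=axis, dtype=dtype,
  ret = um.true_divide(
```

View pics/s2.png

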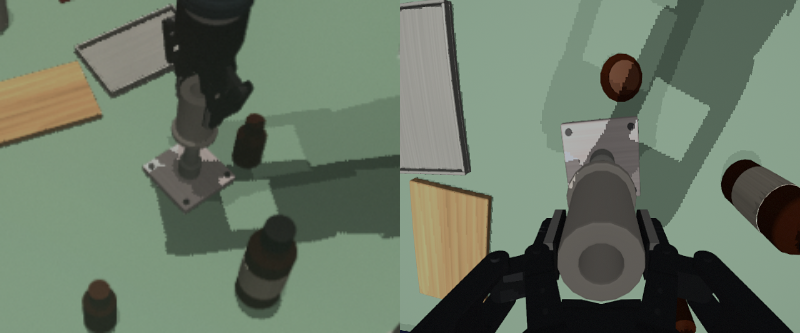

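The sleeve hangs upright just above the pin. In the wrist half its bore shows at about (600,263) in the mosaic, with the pin behind it at (600,160). Next I'll measure its axis relative to the pin.

```bash
cat >> m.py <<'E'
def held(c,g,zt):
    "rim centre of a held sleeve with top at zt"
    P=cloud(c);S=(np.hypot(P[...,0]-g[0],P[...,1]-g[1])<.035)&(abs(P[...,2]-zt)<.006)
    hsv=cv2.cvtColor(c['pixels'],cv2.COLOR_RGB2HSV);S&=hsv[...,2]>60
    k,l,s,_=cv2.connectedComponentsWithStats(S.astype(np.uint8));i=1+np.argmax(s[1:,4])
    f=lambda m:max(cv2.findContours(m.astype(np.uint8),cv2.RETR_EXTERNAL,cv2.CHAIN_APPROX_NONE)[0],key=cv2.contourArea)[:,0]
    cn=f(l==i);h=np.zeros((480,640),np.uint8);cv2.drawContours(h,[cn],-1,1,-1);h[l==i]=0
    return zt,s[i].tolist(),'outer',circ(onplane(c,cn,zt)[:,:2]),'bore',circ(onplane(c,f(cv2.morphologyEx(h,cv2.MORPH_OPEN,np.ones((5,5)))),zt)[:,:2])
E
python3 - <<'E'
from m import *
np.set_printoptions(precision=4,suppress=True)
c=snap('wrist');P=cloud(c)
K=(np.hypot(P[...,0]-.485,P[...,1]+.037)<.03)&(P[...,2]>.165)&(P[...,2]<.195);print(np.histogram(P[K][:,2],15))
for z in(.178,.18,.182):print(held(c,(.485,-.037),z))
E
```

```text
(array([ 673,  683,  724,  741,  802, 1252, 7857, 2428,   77,   48,   85,
        101,  107,  140,  188]), array([0.165, 0.167, 0.169, 0.171, 0.173, 0.175, 0.177, 0.179, 0.181,
       0.183, 0.185, 0.187, 0.189, 0.191, 0.193, 0.195]))
(0.178, [252, 309, 140, 126, 11431], 'outer', (array([ 0.484 , -0.0376]), np.float64(0.024297694638789412)), 'bore', (array([ 0.4828, -0.0376]), np.float64(0.00976912811455213)))
(0.18, [252, 311, 140, 124, 10783], 'outer', (array([ 0.4829, -0.0377]), np.float64(0.02353325710146496)), 'bore', (array([ 0.4821, -0.0377]), np.float64(0.010216415417072867)))
(0.182, [252, 314, 140, 121, 10091], 'outer', (array([ 0.4818, -0.0378]), np.float64(0.022745400146007677)), 'bore', (array([ 0.4814, -0.0377]), np.float64(0.010631671997246515)))
```

Call:
{"api": "carry_out", "payload": {
  "plan": [
    [[0.0005,0.0007,-0.014,0,0,0,0.3],[0.0005,0.0007,-0.028,0,0,0,0.3],[0.0005,0.0007,-0.036,0,0,0,0.3],[0.0005,0.0007,-0.044,0,0,0,0.3],[0.0005,0.0007,-0.052,0,0,0,0.3]]
  ]
}}

```text
time_s: 4.3
eef_pos: [0.4863, -0.0359, 0.0829]
eef_rot: [0.0, -0.045, 0.999, -0.0]
wrist_force: [0.7, 0.7, -1.9]
opening: 0.559
grasp_force: 62.7
```

Call:
{"api": "carry_out", "payload": {
  "plan": [
    [[0,0,-0.002,0,0,0,0.3],[0,0,-0.004,0,0,0,0.3],[0,0,-0.006,0,0,0,0.3],[0,0,-0.008,0,0,0,0.3],[0,0,-0.009,0,0,0,0.3]]
  ]
}}

```text
time_s: 4.72
eef_pos: [0.4865, -0.0365, 0.0753]
eef_rot: [0.001, -0.045, 0.999, -0.0]
wrist_force: [-2.4, 1.5, 12.2]
opening: 0.553
grasp_force: 63.6
```

Call:
{"api": "carry_out", "payload": {
  "plan": [
    [[0,0,-0.001,0,0,0,0.3],[0,0,-0.002,0,0,0,0.3],[0,0,-0.003,0,0,0,0.3],[0,0,-0.003,0,0,0,0.3],[0,0,-0.003,0,0,0,0.3]]
  ]
}}

```text
time_s: 5.13
eef_pos: [0.4873, -0.0364, 0.0751]
eef_rot: [0.001, -0.045, 0.999, -0.0]
wrist_force: [-9.8, 4.8, 28.9]
opening: 0.557
grasp_force: 64.9
```

Run:
```python
from m import *
np.set_printoptions(precision=4,suppress=True)
c=snap('wrist');P=cloud(c);print(get_obs()['eef_pos'],get_obs()['wrist_force'])
K=(np.hypot(P[...,0]-.485,P[...,1]+.037)<.03)&(P[...,2]>.09)&(P[...,2]<.13);print(np.histogram(P[K][:,2],20))
for z in(.116,.118):print(held(c,(.485,-.037),z))
```

```text
[ 0.4873 -0.0364  0.075 ] [-9.8292  3.7627 28.5681]
(array([ 461,  506,  516,  596,  595,  633,  678,  692,  707,  761,  798,
        854, 2125, 8601,  497,   68,   69,  109,  105,  118]), array([0.09 , 0.092, 0.094, 0.096, 0.098, 0.1  , 0.102, 0.104, 0.106,
       0.108, 0.11 , 0.112, 0.114, 0.116, 0.118, 0.12 , 0.122, 0.124,
       0.126, 0.128, 0.13 ]))
(0.116, [252, 309, 140, 126, 11522], 'outer', (array([ 0.4849, -0.0367]), np.float64(0.02434431206050963)), 'bore', (array([ 0.484 , -0.0367]), np.float64(0.009622519732318391)))
(0.118, [252, 312, 140, 123, 10851], 'outer', (array([ 0.4839, -0.0368]), np.float64(0.023557091697708282)), 'bore', (array([ 0.4833, -0.0368]), np.float64(0.01005195759216687)))
```

It stopped with the underside at about 37 mm (rim at 0.1165 m, 29 N push), so it rests on the step. This sleeve is narrow and goes on the board.

Call:
{"api": "carry_out", "payload": {
  "plan": [
    [[0,0,0.03,0,0,0,0.3],[0,0,0.065,0,0,0,0.3],[0,0,0.07,0,0,0,0.3],[0.021,-0.031,0.07,0,0,0,0.3],[0.043,-0.0635,0.07,0,0,0,0.3]]
  ]
}}

```text
time_s: 5.6
eef_pos: [0.5294, -0.0993, 0.1427]
eef_rot: [0.001, -0.046, 0.999, -0.0]
wrist_force: [1.3, -0.6, -1.4]
opening: 0.555
grasp_force: 63.7
```

Call:
{"api": "carry_out", "payload": {
  "plan": [
    [[0.022,-0.0325,0,0,0,0,0.3],[0.044,-0.065,0,0,0,0,0.3],[0.066,-0.0975,0,0,0,0,0.3],[0.088,-0.13,0,0,0,0,0.3],[0.0975,-0.1438,0,0,0,0,0.3]]
  ]
}}

```text
time_s: 6.02
eef_pos: [0.6281, -0.2484, 0.1412]
eef_rot: [0.001, -0.043, 0.999, -0.001]
wrist_force: [-0.8, 0.2, -1.4]
opening: 0.558
grasp_force: 63.7
```

Call:
{"api": "carry_out", "payload": {
  "plan": [
    [[0,0,-0.03,0,0,0,0.3],[0,0,-0.06,0,0,0,0.3],[0,0,-0.076,0,0,0,0.3],[0,0,-0.086,0,0,0,0.3],[0,0,-0.088,0,0,0,0.3]]
  ]
}}

```text
time_s: 6.43
eef_pos: [0.6253, -0.2432, 0.0513]
eef_rot: [-0.001, -0.045, 0.999, 0.001]
wrist_force: [-0.1, -0.5, -1.8]
opening: 0.556
grasp_force: 63.7
```

Run:
```python
from m import *
np.set_printoptions(precision=4,suppress=True)
o=get_obs();print(o['eef_pos'],o['wrist_force'],o['opening'])
c=snap('wrist','w3.png');P=cloud(c)
K=(np.hypot(P[...,0]-.625,P[...,1]+.244)<.03)&(P[...,2]>.07)&(P[...,2]<.12);print(np.histogram(P[K][:,2],25))
hsv=cv2.cvtColor(c['pixels'],cv2.COLOR_RGB2HSV)
m=((abs(hsv[...,0].astype(int)-20)<12)&(hsv[...,1]>60)&(abs(P[...,2]-.012)<.01)).astype(np.uint8)
cn=max(cv2.findContours(m,cv2.RETR_EXTERNAL,cv2.CHAIN_APPROX_NONE)[0],key=cv2.contourArea)[:,0]
print(cv2.minAreaRect(onplane(c,cn,.012)[:,:2].astype(np.float32)))
```

```text
[ 0.6253 -0.2432  0.0513] [-0.0789 -0.4952 -1.7623] 0.555520311446833
(array([ 501,  564,  570,  616,  619,  666,  699,  721,  771,  809, 1852,
       9018,  427,   48,   49,   68,   94,  112,  145,  167,  197,   34,
          4,   76,  204]), array([0.07 , 0.072, 0.074, 0.076, 0.078, 0.08 , 0.082, 0.084, 0.086,
       0.088, 0.09 , 0.092, 0.094, 0.096, 0.098, 0.1  , 0.102, 0.104,
       0.106, 0.108, 0.11 , 0.112, 0.114, 0.116, 0.118, 0.12 ]))
((0.6106570959091187, -0.24464190006256104), (0.10894391685724258, 0.15136775374412537), 82.5545425415039)
```

Call:
{"api": "carry_out", "payload": {
  "plan": [
    [[0,0,-0.001,0,0,0,0.3],[0,0,-0.001,0,0,0,0.6],[0,0,-0.001,0,0,0,1],[0,0,-0.001,0,0,0,1],[0,0,-0.001,0,0,0,1]]
  ]
}}

```text
time_s: 6.9
eef_pos: [0.6269, -0.2439, 0.0534]
eef_rot: [0.001, -0.045, 0.999, -0.001]
wrist_force: [0.1, -0.2, 0.2]
opening: 0.985
grasp_force: 0.0
```

Call:
{"api": "carry_out", "payload": {
  "plan": [
    [[0,0,0.0,0,0,0,1],[0,0,0.03,0,0,0,1],[0,0,0.07,0,0,0,1],[0,0,0.11,0,0,0,1],[0,0,0.15,0,0,0,1]]
  ]
}}

```text
time_s: 7.32
eef_pos: [0.6259, -0.2434, 0.2038]
eef_rot: [-0.0, -0.045, 0.999, 0.0]
wrist_force: [0.8, -1.0, -0.2]
opening: 0.998
grasp_force: 0.0
```

Run:
```python
from m import *
np.set_printoptions(precision=4,suppress=True)
o=get_obs();print(o['time_s'],o['eef_pos'],o['wrist_force'],o['opening'])
c=snap('wrist','w4.png');P=cloud(c)
print(held(c,(.625,-.244),.092))
hsv=cv2.cvtColor(c['pixels'],cv2.COLOR_RGB2HSV)
m=((abs(hsv[...,0].astype(int)-20)<12)&(hsv[...,1]>60)&(abs(P[...,2]-.012)<.01)).astype(np.uint8)
cn=max(cv2.findContours(m,cv2.RETR_EXTERNAL,cv2.CHAIN_APPROX_NONE)[0],key=cv2.contourArea)[:,0]
print(cv2.minAreaRect(onplane(c,cn,.012)[:,:2].astype(np.float32)))
```

```text
7.3167 [ 0.6259 -0.2434  0.2038] [ 0.8168 -0.9765 -0.2289] 0.997830000994264
(0.092, [288, 206, 66, 64, 2507], 'outer', (array([ 0.625 , -0.2446]), np.float64(0.023494258691024502)), 'bore', (array([ 0.6246, -0.2444]), np.float64(0.011074423053448617)))
((0.6242496371269226, -0.2465810775756836), (0.10930819064378738, 0.17883053421974182), 82.49324035644531)
```

View pics/w4.png

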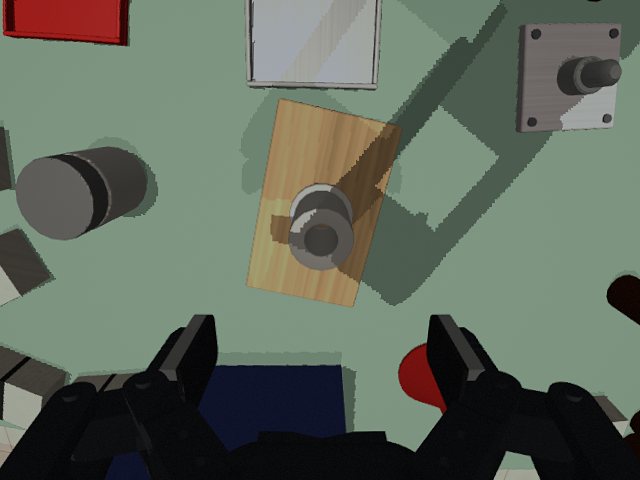

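The wrist view shows the narrow sleeve standing upright at the board's centre, px (320,235). Next is the sleeve beside bottle_2.

Call:
{"api": "carry_out", "payload": {
  "plan": [
    [[-0.0048,0.041,0,0,0,0,1],[-0.0096,0.082,0,0,0,0,1],[-0.0144,0.123,0,0,0,0,1],[-0.0192,0.164,0,0,0,0,1],[-0.024,0.205,0,0,0,0,1]]
  ]
}}

```text
time_s: 7.78
eef_pos: [0.6017, -0.037, 0.2024]
eef_rot: [0.0, -0.044, 0.999, -0.0]
wrist_force: [1.3, 0.7, -0.0]
opening: 1.002
grasp_force: 0.0
```

Call:
{"api": "carry_out", "payload": {
  "plan": [
    [[-0.0048,0.041,0,0,0,0,1],[-0.0096,0.082,0,0,0,0,1],[-0.0144,0.123,0,0,0,0,1],[-0.0192,0.164,0,0,0,0,1],[-0.024,0.205,0,0,0,0,1]]
  ]
}}

```text
time_s: 8.2
eef_pos: [0.5777, 0.1683, 0.2025]
eef_rot: [0.0, -0.045, 0.999, 0.0]
wrist_force: [0.6, -0.0, 0.0]
opening: 1.002
grasp_force: 0.0
```

Call:
{"api": "carry_out", "payload": {
  "plan": [
    [[-0.0048,0.041,0,0,0,0,1],[-0.0096,0.082,0,0,0,0,1],[-0.0144,0.123,0,0,0,0,1],[-0.0194,0.1635,0,0,0,0,1],[-0.0194,0.1635,0,0,0,0,1]]
  ]
}}

```text
time_s: 8.62
eef_pos: [0.5566, 0.337, 0.2024]
eef_rot: [0.0, -0.048, 0.999, 0.002]
wrist_force: [-0.6, -0.9, 0.0]
opening: 0.999
grasp_force: 0.0
```

Run:
```python
from m import *
np.set_printoptions(precision=4,suppress=True)
c=snap('wrist');o=get_obs();print(o['time_s'],o['eef_pos'],o['eef_rot'])
print(held(c,(.559,.3294),.0795))
```

```text
8.6667 [0.5574 0.3339 0.2022] [ 0.0001 -0.0474  0.9989  0.0004]
(0.0795, [284, 206, 63, 62, 1576], 'outer', (array([0.5587, 0.3323]), np.float64(0.023428830017168296)), 'bore', (array([0.5584, 0.3324]), np.float64(0.01589702416320467)))
```

Run:
```python
from m import *
np.set_printoptions(precision=4,suppress=True)
for i in range(2):
    c=snap('wrist');o=get_obs();print(o['time_s'],o['eef_pos'],o['q'][0])
    print(held(c,(.559,.3294),.0795))
```

```text
8.7167 [0.558  0.3317 0.202 ] 0.35395657292758315
(0.0795, [289, 205, 63, 62, 1579], 'outer', (array([0.5586, 0.3324]), np.float64(0.023449282062384214)), 'bore', (array([0.5584, 0.3324]), np.float64(0.01588221870002695)))
8.7667 [0.5585 0.3303 0.202 ] 0.35171552977582327
(0.0795, [292, 205, 63, 62, 1563], 'outer', (array([0.5587, 0.3323]), np.float64(0.023408199959654256)), 'bore', (array([0.5584, 0.3325]), np.float64(0.01592984005797424)))
```

Call:
{"api": "carry_out", "payload": {
  "plan": [
    [[0,0.003,-0.03,0,0,0,1],[0,0.003,-0.065,0,0,0,1],[0,0.003,-0.1,0,0,0,1],[0,0.003,-0.135,0,0,0,1],[0,0.003,-0.167,0,0,0,1]]
  ]
}}

```text
time_s: 9.18
eef_pos: [0.5591, 0.3307, 0.0335]
eef_rot: [-0.0, -0.043, 0.999, -0.0]
wrist_force: [0.4, -0.2, -0.2]
opening: 1.0
grasp_force: 0.0
```

Call:
{"api": "carry_out", "payload": {
  "plan": [
    [[0,0,0,0,0,0,0.5],[0,0,0,0,0,0,0.3],[0,0,0,0,0,0,0.3],[0,0,0,0,0,0,0.3],[0,0,0,0,0,0,0.3]]
  ]
}}

```text
time_s: 9.6
eef_pos: [0.5608, 0.3333, 0.0383]
eef_rot: [0.002, -0.044, 0.999, 0.001]
wrist_force: [-0.3, -0.1, -1.3]
opening: 0.559
grasp_force: 61.7
```

Call:
{"api": "carry_out", "payload": {
  "plan": [
    [[0,0,0.03,0,0,0,0.3],[0,0,0.07,0,0,0,0.3],[0,0,0.11,0,0,0,0.3],[0,0,0.15,0,0,0,0.3],[0,0,0.19,0,0,0,0.3]]
  ]
}}

```text
time_s: 10.02
eef_pos: [0.5588, 0.333, 0.229]
eef_rot: [0.001, -0.045, 0.999, 0.0]
wrist_force: [1.4, -0.0, -1.2]
opening: 0.555
grasp_force: 62.3
```

Call:
{"api": "carry_out", "payload": {
  "plan": [
    [[-0.0075,-0.037,0,0,0,0,0.3],[-0.015,-0.074,0,0,0,0,0.3],[-0.0225,-0.111,0,0,0,0,0.3],[-0.03,-0.148,0,0,0,0,0.3],[-0.0375,-0.185,0,0,0,0,0.3]]
  ]
}}

```text
time_s: 10.43
eef_pos: [0.521, 0.1466, 0.2271]
eef_rot: [0.002, -0.045, 0.999, -0.0]
wrist_force: [0.7, -0.8, -2.2]
opening: 0.561
grasp_force: 62.3
```

Call:
{"api": "carry_out", "payload": {
  "plan": [
    [[-0.0075,-0.037,0,0,0,0,0.3],[-0.015,-0.074,0,0,0,0,0.3],[-0.0225,-0.111,0,0,0,0,0.3],[-0.03,-0.148,0,0,0,0,0.3],[-0.0377,-0.184,0,0,0,0,0.3]]
  ]
}}

```text
time_s: 10.85
eef_pos: [0.4834, -0.0379, 0.227]
eef_rot: [0.002, -0.045, 0.999, -0.001]
wrist_force: [0.5, 0.9, -1.5]
opening: 0.556
grasp_force: 62.3
```

Call:
{"api": "carry_out", "payload": {
  "plan": [
    [[0,0,-0.03,0,0,0,0.3],[0,0,-0.06,0,0,0,0.3],[0,0,-0.09,0,0,0,0.3],[0,0,-0.09,0,0,0,0.3],[0,0,-0.09,0,0,0,0.3]]
  ]
}}

```text
time_s: 11.27
eef_pos: [0.4829, -0.0359, 0.1354]
eef_rot: [-0.001, -0.045, 0.999, 0.0]
wrist_force: [0.7, 0.1, 0.1]
opening: 0.554
grasp_force: 62.5
```

Run:
```python
from m import *
np.set_printoptions(precision=4,suppress=True)
for i in range(2):c=snap('wrist');o=get_obs();print(o['time_s'],o['eef_pos'],o['eef_rot'])
P=cloud(c)
K=(np.hypot(P[...,0]-.485,P[...,1]+.037)<.03)&(P[...,2]>.165)&(P[...,2]<.195);print(np.histogram(P[K][:,2],15))
for z in(.1765,.1785):print(held(c,(.485,-.037),z))
```

```text
11.3167 [ 0.4844 -0.0362  0.137 ] [ 0.0008 -0.0448  0.999  -0.0003]
11.3667 [ 0.4852 -0.0364  0.1378] [ 0.0017 -0.0449  0.999  -0.0007]
(array([ 755,  826,  864,  857,  929, 1154, 4360, 3289,   59,   28,   50,
         77,   76,  119,  154]), array([0.165, 0.167, 0.169, 0.171, 0.173, 0.175, 0.177, 0.179, 0.181,
       0.183, 0.185, 0.187, 0.189, 0.191, 0.193, 0.195]))
(0.1765, [252, 305, 141, 130, 9520], 'outer', (array([ 0.4827, -0.0365]), np.float64(0.025014315787033326)), 'bore', (array([ 0.4809, -0.0366]), np.float64(0.01403208662315454)))
(0.1785, [252, 308, 141, 127, 8760], 'outer', (array([ 0.4815, -0.0366]), np.float64(0.02426670242954774)), 'bore', (array([ 0.4803, -0.0366]), np.float64(0.01443001944403842)))
```

Call:
{"api": "carry_out", "payload": {
  "plan": [
    [[0.0015,0.0002,-0.014,0,0,0,0.3],[0.0015,0.0002,-0.028,0,0,0,0.3],[0.0015,0.0002,-0.04,0,0,0,0.3],[0.0015,0.0002,-0.05,0,0,0,0.3],[0.0015,0.0002,-0.056,0,0,0,0.3]]
  ]
}}

```text
time_s: 11.78
eef_pos: [0.4862, -0.036, 0.0801]
eef_rot: [0.001, -0.045, 0.999, -0.0]
wrist_force: [-0.5, 0.3, -1.2]
opening: 0.558
grasp_force: 62.5
```

Call:
{"api": "carry_out", "payload": {
  "plan": [
    [[0,0,-0.002,0,0,0,0.3],[0,0,-0.004,0,0,0,0.3],[0,0,-0.006,0,0,0,0.3],[0,0,-0.008,0,0,0,0.3],[0,0,-0.01,0,0,0,0.3]]
  ]
}}

```text
time_s: 12.2
eef_pos: [0.4856, -0.0361, 0.0696]
eef_rot: [0.0, -0.045, 0.999, -0.0]
wrist_force: [0.6, -0.2, -1.6]
opening: 0.557
grasp_force: 62.5
```

It has passed the step with no force (TCP z 0.0696 against 0.075 at the step), so this one is wide. I'll continue down to the base.

Call:
{"api": "carry_out", "payload": {
  "plan": [
    [[0,0,-0.005,0,0,0,0.3],[0,0,-0.01,0,0,0,0.3],[0,0,-0.014,0,0,0,0.3],[0,0,-0.017,0,0,0,0.3],[0,0,-0.019,0,0,0,0.3]]
  ]
}}

```text
time_s: 12.62
eef_pos: [0.4849, -0.0359, 0.05]
eef_rot: [-0.0, -0.045, 0.999, 0.0]
wrist_force: [-10.5, 1.9, 29.4]
opening: 0.562
grasp_force: 64.6
```

Call:
{"api": "carry_out", "payload": {
  "plan": [
    [[0,0,-0.001,0,0,0,0.3],[0,0,-0.002,0,0,0,0.3],[0,0,-0.002,0,0,0,0.3],[0,0,-0.002,0,0,0,0.3],[0,0,-0.002,0,0,0,0.3]]
  ]
}}

```text
time_s: 13.03
eef_pos: [0.4851, -0.036, 0.0501]
eef_rot: [-0.0, -0.045, 0.999, -0.0]
wrist_force: [-10.3, 1.8, 20.4]
opening: 0.553
grasp_force: 64.3
```

Run:
```python
from m import *
np.set_printoptions(precision=4,suppress=True)
c=snap('wrist');P=cloud(c);o=get_obs();print(o['eef_pos'],o['wrist_force'])
K=(np.hypot(P[...,0]-.485,P[...,1]+.037)<.03)&(P[...,2]>.07)&(P[...,2]<.12);print(np.histogram(P[K][:,2],25))
print(held(c,(.485,-.037),.092))
c=snap('top');hsv=cv2.cvtColor(c['pixels'],cv2.COLOR_RGB2HSV);m=(hsv[...,1]<28).astype(np.uint8);m[:,:392]=0;m[:,455:]=0;m[:268]=0;m[370:]=0
m=cv2.morphologyEx(m,cv2.MORPH_OPEN,np.ones((3,3)));cn=max(cv2.findContours(m,cv2.RETR_EXTERNAL,cv2.CHAIN_APPROX_NONE)[0],key=cv2.contourArea)[:,0]
print(cv2.minAreaRect(onplane(c,cn,.014)[:,:2].astype(np.float32)))
```

```text
[ 0.4851 -0.036   0.0501] [-10.1608   1.4124  21.5855]
(array([ 635,  680,  721,  711,  778,  790,  868,  886,  943, 1100, 3489,
       4322,   70,   39,   60,   81,   94,  136,  158,  186,   96,    1,
         28,  151,  260]), array([0.07 , 0.072, 0.074, 0.076, 0.078, 0.08 , 0.082, 0.084, 0.086,
       0.088, 0.09 , 0.092, 0.094, 0.096, 0.098, 0.1  , 0.102, 0.104,
       0.106, 0.108, 0.11 , 0.112, 0.114, 0.116, 0.118, 0.12 ]))
(0.092, [252, 309, 141, 126, 8670], 'outer', (array([ 0.4822, -0.0363]), np.float64(0.024134017659374684)), 'bore', (array([ 0.481 , -0.0363]), np.float64(0.014491659706884409)))
((0.43006759881973267, -0.2656593918800354), (0.18339353799819946, 0.11345325410366058), 3.9600298404693604)
```

The rim is at 0.092 m, so the underside is on the base plate and this sleeve is wide. It goes to the steel tray, on the half nearer the robot.

Call:
{"api": "carry_out", "payload": {
  "plan": [
    [[0,0,0.03,0,0,0,0.3],[0,0,0.065,0,0,0,0.3],[0,0,0.085,0,0,0,0.3],[0,0,0.085,0,0,0,0.3],[-0.014,-0.033,0.085,0,0,0,0.3]]
  ]
}}

```text
time_s: 13.55
eef_pos: [0.4735, -0.066, 0.1347]
eef_rot: [0.002, -0.047, 0.999, 0.0]
wrist_force: [0.3, -0.7, -2.0]
opening: 0.551
grasp_force: 66.1
```

Call:
{"api": "carry_out", "payload": {
  "plan": [
    [[-0.016,-0.037,0,0,0,0,0.3],[-0.032,-0.074,0,0,0,0,0.3],[-0.048,-0.111,0,0,0,0,0.3],[-0.064,-0.148,0,0,0,0,0.3],[-0.08,-0.185,0,0,0,0,0.3]]
  ]
}}

```text
time_s: 13.97
eef_pos: [0.3896, -0.2549, 0.1322]
eef_rot: [-0.0, -0.045, 0.999, 0.001]
wrist_force: [1.4, -0.6, -1.1]
opening: 0.553
grasp_force: 66.1
```

Call:
{"api": "carry_out", "payload": {
  "plan": [
    [[-0.0057,-0.0149,0,0,0,0,0.3],[-0.0057,-0.0149,-0.03,0,0,0,0.3],[-0.0057,-0.0149,-0.06,0,0,0,0.3],[-0.0057,-0.0149,-0.07,0,0,0,0.3],[-0.0057,-0.0149,-0.075,0,0,0,0.3]]
  ]
}}

```text
time_s: 14.38
eef_pos: [0.3836, -0.2668, 0.0554]
eef_rot: [-0.002, -0.044, 0.999, 0.003]
wrist_force: [0.3, 1.1, -1.4]
opening: 0.552
grasp_force: 66.1
```

Run:
```python
from m import *
np.set_printoptions(precision=4,suppress=True)
c=snap('wrist','w5.png');P=cloud(c);o=get_obs();print(o['eef_pos'],o['wrist_force'])
K=(np.hypot(P[...,0]-.383,P[...,1]+.269)<.03)&(P[...,2]>.07)&(P[...,2]<.12);print(np.histogram(P[K][:,2],25))
c=snap('scene');cv2.imwrite('pics/s5.png',np.hstack([cv2.resize(c['pixels'][80:280,250:490,::-1],(400,333)),cv2.resize(cv2.imread('pics/w5.png'),(400,333))]))
```

```text
[ 0.3842 -0.2672  0.056 ] [-0.9543 -0.2063 -2.0147]
(array([ 535,  591,  629,  636,  681,  735,  735,  769,  834,  821,  922,
        930, 1466, 5494, 1678,   69,   52,   74,  102,  101,  152,  168,
        210,   68,    1]), array([0.07  , 0.072 , 0.074 , 0.0759, 0.0779, 0.0799, 0.0819, 0.0839,
       0.0859, 0.0878, 0.0898, 0.0918, 0.0938, 0.0958, 0.0978, 0.0997,
       0.1017, 0.1037, 0.1057, 0.1077, 0.1097, 0.1116, 0.1136, 0.1156,
       0.1176, 0.1196]))
```

View pics/s5.png

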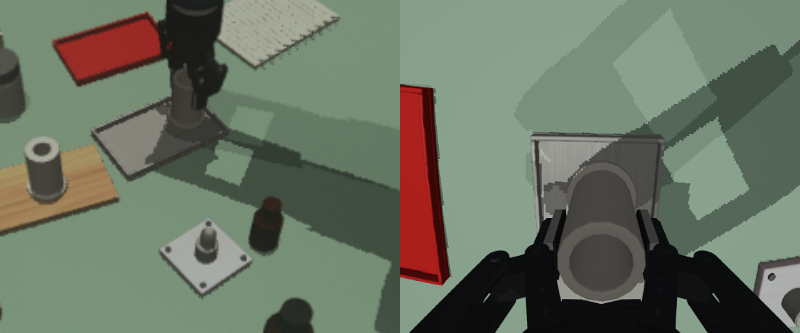

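The sleeve hangs centred over the near half of the steel tray, and the red tray is clear of it at the left. I'll lower it 14 mm and release.

Call:
{"api": "carry_out", "payload": {
  "plan": [
    [[0,0,-0.005,0,0,0,0.3],[0,0,-0.01,0,0,0,0.3],[0,0,-0.0125,0,0,0,0.3],[0,0,-0.0135,0,0,0,0.3],[0,0,-0.0135,0,0,0,0.3]]
  ]
}}

```text
time_s: 14.9
eef_pos: [0.3856, -0.2688, 0.0449]
eef_rot: [0.0, -0.045, 0.999, -0.0]
wrist_force: [-0.4, 0.5, -1.8]
opening: 0.556
grasp_force: 66.1
```

Call:
{"api": "carry_out", "payload": {
  "plan": [
    [[0,0,0,0,0,0,0.3],[0,0,0,0,0,0,0.65],[0,0,0,0,0,0,1],[0,0,0,0,0,0,1],[0,0,0,0,0,0,1]]
  ]
}}

```text
time_s: 15.32
eef_pos: [0.3856, -0.269, 0.045]
eef_rot: [0.0, -0.045, 0.999, -0.0]
wrist_force: [-0.6, 0.1, 0.9]
opening: 0.999
grasp_force: 0.0
```

Call:
{"api": "carry_out", "payload": {
  "plan": [
    [[0,0,0.02,0,0,0,1],[0,0,0.055,0,0,0,1],[0,0,0.095,0,0,0,1],[0,0,0.135,0,0,0,1],[0,0,0.165,0,0,0,1]]
  ]
}}

```text
time_s: 15.73
eef_pos: [0.3859, -0.2694, 0.2133]
eef_rot: [0.001, -0.045, 0.999, -0.001]
wrist_force: [0.7, -0.7, -0.3]
opening: 1.005
grasp_force: 0.0
```

Run:
```python
from m import *
np.set_printoptions(precision=4,suppress=True)
c=snap('wrist');c=snap('wrist','w6.png');o=get_obs();print(o['time_s'],o['eef_pos'],o['q'])
print(held(c,(.3836,-.269),.084));P=cloud(c);K=(np.hypot(P[...,0]-.383,P[...,1]+.269)<.03)&(P[...,2]>.03);print(np.histogram(P[K][:,2],12))
```

```text
15.8333 [ 0.388  -0.2716  0.216 ] [-0.8622 -0.0448  1.8784  0.      1.2963 -2.5224]
(0.084, [297, 194, 62, 59, 1466], 'outer', (array([ 0.3833, -0.2695]), np.float64(0.023322873737848696)), 'bore', (array([ 0.3832, -0.2693]), np.float64(0.015928030472743496)))
(array([  533,   656,  1573,     0,     0,     0,     0,     0,     0,
           0,     0, 11370]), array([0.03  , 0.0537, 0.0773, 0.101 , 0.1246, 0.1483, 0.172 , 0.1956,
       0.2193, 0.2429, 0.2666, 0.2902, 0.3139]))
```

Call:
{"api": "carry_out", "payload": {
  "plan": [
    [[0.0005,0.04,0,0,0,0,1],[0.001,0.08,0,0,0,0,1],[0.0015,0.12,0,0,0,0,1],[0.002,0.16,0,0,0,0,1],[0.0025,0.2,0,0,0,0,1]]
  ]
}}

```text
time_s: 16.25
eef_pos: [0.3871, -0.0671, 0.209]
eef_rot: [-0.0, -0.044, 0.999, 0.0]
wrist_force: [1.2, -0.4, -0.6]
opening: 1.0
grasp_force: 0.0
```

Call:
{"api": "carry_out", "payload": {
  "plan": [
    [[0.0005,0.04,0,0,0,0,1],[0.001,0.08,0,0,0,0,1],[0.0015,0.12,0,0,0,0,1],[0.002,0.16,0,0,0,0,1],[0.0025,0.2,0,0,0,0,1]]
  ]
}}

```text
time_s: 16.67
eef_pos: [0.3896, 0.1331, 0.2092]
eef_rot: [-0.0, -0.045, 0.999, -0.0]
wrist_force: [0.9, -0.4, -0.1]
opening: 1.003
grasp_force: 0.0
```

Call:
{"api": "carry_out", "payload": {
  "plan": [
    [[0.0005,0.04,0,0,0,0,1],[0.001,0.08,0,0,0,0,1],[0.0014,0.12,0,0,0,0,1],[0.0014,0.15,0,0,0,0,1],[0.0014,0.1663,0,0,0,0,1]]
  ]
}}

```text
time_s: 17.08
eef_pos: [0.3908, 0.3006, 0.2088]
eef_rot: [-0.001, -0.046, 0.999, 0.0]
wrist_force: [1.1, 1.1, 0.2]
opening: 1.002
grasp_force: 0.0
```

Run:
```python
from m import *
np.set_printoptions(precision=4,suppress=True)
for i in range(4):
    c=snap('wrist');o=get_obs()
print(o['time_s'],o['eef_pos'],o['eef_rot']);print(held(c,(.393,.2965),.0795))
```

```text
17.2833 [0.3912 0.2971 0.2088] [-0.0008 -0.0452  0.999  -0.0006]
(0.0795, [291, 202, 62, 61, 1559], 'outer', (array([0.3909, 0.2974]), np.float64(0.023461824145689383)), 'bore', (array([0.3905, 0.2975]), np.float64(0.015787994858295178)))
```

Call:
{"api": "carry_out", "payload": {
  "plan": [
    [[-0.001,0.0005,-0.035,0,0,0,1],[-0.001,0.0005,-0.07,0,0,0,1],[-0.001,0.0005,-0.105,0,0,0,1],[-0.001,0.0005,-0.14,0,0,0,1],[-0.001,0.0005,-0.1745,0,0,0,1]]
  ]
}}

```text
time_s: 17.7
eef_pos: [0.3909, 0.2963, 0.0339]
eef_rot: [0.0, -0.044, 0.999, -0.0]
wrist_force: [0.7, 0.3, -0.1]
opening: 1.001
grasp_force: 0.0
```

Call:
{"api": "carry_out", "payload": {
  "plan": [
    [[0,0,0,0,0,0,0.5],[0,0,0,0,0,0,0.3],[0,0,0,0,0,0,0.3],[0,0,0,0,0,0,0.3],[0,0,0,0,0,0,0.3]]
  ]
}}

```text
time_s: 18.12
eef_pos: [0.3928, 0.2986, 0.0378]
eef_rot: [0.002, -0.044, 0.999, 0.001]
wrist_force: [0.7, -0.2, -0.6]
opening: 0.547
grasp_force: 61.5
```

Call:
{"api": "carry_out", "payload": {
  "plan": [
    [[0,0,0.03,0,0,0,0.3],[0,0,0.07,0,0,0,0.3],[0,0,0.11,0,0,0,0.3],[0,0,0.15,0,0,0,0.3],[0,0,0.19,0,0,0,0.3]]
  ]
}}

```text
time_s: 18.53
eef_pos: [0.3907, 0.298, 0.229]
eef_rot: [0.001, -0.045, 0.999, 0.001]
wrist_force: [1.6, 1.0, -1.5]
opening: 0.548
grasp_force: 62.1
```

Call:
{"api": "carry_out", "payload": {
  "plan": [
    [[0.01,-0.037,0,0,0,0,0.3],[0.02,-0.074,0,0,0,0,0.3],[0.03,-0.111,0,0,0,0,0.3],[0.04,-0.148,0,0,0,0,0.3],[0.051,-0.185,0,0,0,0,0.3]]
  ]
}}

```text
time_s: 18.95
eef_pos: [0.4421, 0.1115, 0.2272]
eef_rot: [0.002, -0.045, 0.999, -0.0]
wrist_force: [1.3, 0.4, -1.2]
opening: 0.539
grasp_force: 62.1
```

Call:
{"api": "carry_out", "payload": {
  "plan": [
    [[0.0105,-0.037,0,0,0,0,0.3],[0.021,-0.074,0,0,0,0,0.3],[0.0315,-0.111,0,0,0,0,0.3],[0.042,-0.1489,0,0,0,0,0.3],[0.042,-0.1489,0,0,0,0,0.3]]
  ]
}}

```text
time_s: 19.37
eef_pos: [0.4858, -0.0423, 0.2274]
eef_rot: [0.002, -0.042, 0.999, -0.002]
wrist_force: [-1.1, -0.0, -1.4]
opening: 0.542
grasp_force: 62.3
```

Call:
{"api": "carry_out", "payload": {
  "plan": [
    [[0,0,-0.03,0,0,0,0.3],[0,0,-0.06,0,0,0,0.3],[0,0,-0.09,0,0,0,0.3],[0,0,-0.09,0,0,0,0.3],[0,0,-0.09,0,0,0,0.3]]
  ]
}}

```text
time_s: 19.78
eef_pos: [0.483, -0.0355, 0.1354]
eef_rot: [-0.001, -0.045, 0.999, 0.0]
wrist_force: [0.6, 0.2, -0.8]
opening: 0.548
grasp_force: 62.3
```

Run:
```python
from m import *
np.set_printoptions(precision=4,suppress=True)
for i in range(3):c=snap('wrist');o=get_obs()
print(o['time_s'],o['eef_pos'],o['eef_rot']);P=cloud(c)
K=(np.hypot(P[...,0]-.485,P[...,1]+.037)<.03)&(P[...,2]>.165)&(P[...,2]<.195);print(np.histogram(P[K][:,2],15))
for z in(.1765,.1785):print(held(c,(.485,-.037),z))
```

```text
19.9333 [ 0.4856 -0.0363  0.1381] [ 0.0022 -0.0448  0.999  -0.0008]
(array([ 738,  807,  877,  844,  901,  972, 1845, 6016,  508,   53,   68,
         86,  102,  116,  176]), array([0.165, 0.167, 0.169, 0.171, 0.173, 0.175, 0.177, 0.179, 0.181,
       0.183, 0.185, 0.187, 0.189, 0.191, 0.193, 0.195]))
(0.1765, [251, 305, 142, 131, 9934], 'outer', (array([ 0.4847, -0.0363]), np.float64(0.025478680630095982)), 'bore', (array([ 0.4826, -0.0364]), np.float64(0.013761817558901353)))
(0.1785, [251, 309, 142, 127, 9169], 'outer', (array([ 0.4836, -0.0364]), np.float64(0.024703037986710495)), 'bore', (array([ 0.482 , -0.0364]), np.float64(0.014193855329893833)))
```

Call:
{"api": "carry_out", "payload": {
  "plan": [
    [[-0.0005,0,-0.014,0,0,0,0.3],[-0.0005,0,-0.028,0,0,0,0.3],[-0.0005,0,-0.04,0,0,0,0.3],[-0.0005,0,-0.05,0,0,0,0.3],[-0.0005,0,-0.056,0,0,0,0.3]]
  ]
}}

```text
time_s: 20.35
eef_pos: [0.4841, -0.0361, 0.0798]
eef_rot: [0.001, -0.045, 0.999, -0.0]
wrist_force: [-0.1, 0.2, -1.6]
opening: 0.546
grasp_force: 62.4
```

Call:
{"api": "carry_out", "payload": {
  "plan": [
    [[0,0,-0.002,0,0,0,0.3],[0,0,-0.004,0,0,0,0.3],[0,0,-0.006,0,0,0,0.3],[0,0,-0.008,0,0,0,0.3],[0,0,-0.01,0,0,0,0.3]]
  ]
}}

```text
time_s: 20.77
eef_pos: [0.4838, -0.0361, 0.0696]
eef_rot: [0.0, -0.045, 0.999, -0.0]
wrist_force: [-0.4, -0.5, -1.1]
opening: 0.548
grasp_force: 62.4
```

This one has passed the step as well, so it is wide. Down to the base.

Call:
{"api": "carry_out", "payload": {
  "plan": [
    [[0,0,-0.005,0,0,0,0.3],[0,0,-0.01,0,0,0,0.3],[0,0,-0.014,0,0,0,0.3],[0,0,-0.017,0,0,0,0.3],[0,0,-0.019,0,0,0,0.3]]
  ]
}}

```text
time_s: 21.18
eef_pos: [0.4836, -0.0362, 0.05]
eef_rot: [0.0, -0.045, 0.999, -0.0]
wrist_force: [1.2, -0.7, 0.5]
opening: 0.542
grasp_force: 62.5
```

Call:
{"api": "carry_out", "payload": {
  "plan": [
    [[0,0,-0.001,0,0,0,0.3],[0,0,-0.001,0,0,0,0.3],[0,0,-0.001,0,0,0,0.3],[0,0,-0.001,0,0,0,0.3],[0,0,-0.001,0,0,0,0.3]]
  ]
}}

```text
time_s: 21.6
eef_pos: [0.4837, -0.0362, 0.0498]
eef_rot: [0.0, -0.045, 0.999, -0.0]
wrist_force: [-1.6, -1.4, 4.6]
opening: 0.55
grasp_force: 62.8
```

Run:
```python
from m import *
np.set_printoptions(precision=4,suppress=True)
c=snap('wrist');P=cloud(c);o=get_obs();print(o['eef_pos'],o['wrist_force'])
K=(np.hypot(P[...,0]-.485,P[...,1]+.037)<.03)&(P[...,2]>.084)&(P[...,2]<.1);print(np.histogram(P[K][:,2],16))
print(held(c,(.485,-.037),.092))
```

```text
[ 0.4837 -0.0362  0.0498] [-0.9845 -1.1881  5.8255]
(array([ 425,  453,  448,  440,  460,  797, 1052, 2446, 3593,  469,   36,
         17,   15,   20,   21,   28]), array([0.084 , 0.085 , 0.086 , 0.087 , 0.088 , 0.089 , 0.09  , 0.091 ,
       0.092 , 0.093 , 0.094 , 0.0949, 0.0959, 0.0969, 0.0979, 0.0989,
       0.0999]))
(0.092, [251, 310, 142, 126, 8653], 'outer', (array([ 0.4812, -0.0365]), np.float64(0.02414889815523249)), 'bore', (array([ 0.48  , -0.0365]), np.float64(0.014479570450171203)))
```

Rim at 0.092 m again, so it is seated on the base plate and is wide. I'll move it to the far half of the steel tray.

Call:
{"api": "carry_out", "payload": {
  "plan": [
    [[0,0,0.03,0,0,0,0.3],[0,0,0.065,0,0,0,0.3],[0,0,0.085,0,0,0,0.3],[0,0,0.085,0,0,0,0.3],[-0.0015,-0.036,0.085,0,0,0,0.3]]
  ]
}}

```text
time_s: 22.07
eef_pos: [0.4822, -0.0679, 0.1349]
eef_rot: [0.001, -0.047, 0.999, 0.001]
wrist_force: [1.2, -0.2, -2.0]
opening: 0.55
grasp_force: 63.9
```

Call:
{"api": "carry_out", "payload": {
  "plan": [
    [[-0.0016,-0.038,0,0,0,0,0.3],[-0.0032,-0.076,0,0,0,0,0.3],[-0.0048,-0.114,0,0,0,0,0.3],[-0.0064,-0.152,0,0,0,0,0.3],[-0.008,-0.1906,0,0,0,0,0.3]]
  ]
}}

```text
time_s: 22.48
eef_pos: [0.4727, -0.2633, 0.1327]
eef_rot: [-0.001, -0.045, 0.999, 0.001]
wrist_force: [0.9, 0.9, -0.8]
opening: 0.542
grasp_force: 63.9
```

Call:
{"api": "carry_out", "payload": {
  "plan": [
    [[0,0,0,0,0,0,0.3],[0,0,-0.03,0,0,0,0.3],[0,0,-0.06,0,0,0,0.3],[0,0,-0.07,0,0,0,0.3],[0,0,-0.075,0,0,0,0.3]]
  ]
}}

```text
time_s: 22.9
eef_pos: [0.4716, -0.2603, 0.0559]
eef_rot: [-0.002, -0.045, 0.999, 0.002]
wrist_force: [1.0, 0.3, -0.9]
opening: 0.542
grasp_force: 63.8
```

Call:
{"api": "carry_out", "payload": {
  "plan": [
    [[0,0,-0.005,0,0,0,0.3],[0,0,-0.01,0,0,0,0.3],[0,0,-0.0135,0,0,0,0.3],[0,0,-0.0155,0,0,0,0.3],[0,0,-0.0165,0,0,0,0.3]]
  ]
}}

```text
time_s: 23.32
eef_pos: [0.4743, -0.2627, 0.0433]
eef_rot: [0.0, -0.045, 0.999, -0.0]
wrist_force: [-0.4, 0.4, -1.7]
opening: 0.542
grasp_force: 63.9
```

Run:
```python
from m import *
np.set_printoptions(precision=4,suppress=True)
c=snap('wrist');P=cloud(c);o=get_obs();print(o['eef_pos'],o['wrist_force'],o['opening'])
K=(np.hypot(P[...,0]-.4736,P[...,1]+.263)<.03)&(P[...,2]>.076)&(P[...,2]<.1);print(np.histogram(P[K][:,2],24))
print(held(c,(.4736,-.263),.084))
```

```text
[ 0.4741 -0.2627  0.0431] [-0.6015 -0.3405 -0.7552] 0.5448058756770299
(array([ 411,  424,  462,  452,  442,  468,  604, 1072, 1980, 3746, 1077,
         54,   35,   30,   32,   28,   44,   49,   53,   56,   49,   64,
         81,   88]), array([0.076, 0.077, 0.078, 0.079, 0.08 , 0.081, 0.082, 0.083, 0.084,
       0.085, 0.086, 0.087, 0.088, 0.089, 0.09 , 0.091, 0.092, 0.093,
       0.094, 0.095, 0.096, 0.097, 0.098, 0.099, 0.1  ]))
(0.084, [251, 309, 142, 127, 9103], 'outer', (array([ 0.4728, -0.2629]), np.float64(0.024690646097618108)), 'bore', (array([ 0.471, -0.263]), np.float64(0.014305838732440589)))
```

The sleeve is about 1 mm above the tray floor, so I'll lower slightly, release and retreat.

Call:
{"api": "carry_out", "payload": {
  "plan": [
    [[0,0,-0.001,0,0,0,0.3],[0,0,-0.001,0,0,0,0.3],[0,0,-0.001,0,0,0,0.65],[0,0,-0.001,0,0,0,1],[0,0,-0.001,0,0,0,1]]
  ]
}}

```text
time_s: 23.78
eef_pos: [0.474, -0.2626, 0.042]
eef_rot: [0.0, -0.045, 0.999, -0.0]
wrist_force: [0.1, 0.1, -0.3]
opening: 0.904
grasp_force: 0.0
```

Call:
{"api": "carry_out", "payload": {
  "plan": [
    [[0,0,0,0,0,0,1],[0,0,0,0,0,0,1],[0,0,0.02,0,0,0,1],[0,0,0.055,0,0,0,1],[0,0,0.095,0,0,0,1]]
  ]
}}

```text
time_s: 24.2
eef_pos: [0.4722, -0.2611, 0.1356]
eef_rot: [-0.002, -0.045, 0.999, 0.002]
wrist_force: [0.8, -0.8, 0.1]
opening: 1.002
grasp_force: 0.0
```

Call:
{"api": "carry_out", "payload": {
  "plan": [
    [[0,0,0.04,0,0,0,1],[0,0,0.08,0,0,0,1],[0,0,0.1,0,0,0,1],[0,0,0.1,0,0,0,1],[0,0,0.1,0,0,0,1]]
  ]
}}

```text
time_s: 24.62
eef_pos: [0.4744, -0.2631, 0.2383]
eef_rot: [0.001, -0.045, 0.999, -0.001]
wrist_force: [-0.6, 0.5, -0.2]
opening: 1.0
grasp_force: 0.0
```

Run:
```python
from m import *
np.set_printoptions(precision=4,suppress=True)
c=snap('wrist','w9.png');o=get_obs();print(o['time_s'],o['eef_pos'],o['opening'],o['dq'])
for p,z in(((.4736,-.263),.084),((.3836,-.269),.084),((.625,-.244),.092)):print(held(c,p,z))
```

```text
24.6667 [ 0.4736 -0.2623  0.2364] 1.0003786125780172 [0.0005 0.029  0.0279 0.0005 0.0003 0.0006]
(0.084, [294, 194, 57, 56, 1294], 'outer', (array([ 0.4738, -0.2637]), np.float64(0.023340243612950413)), 'bore', (array([ 0.4737, -0.2634]), np.float64(0.015965451719954206)))
(0.084, [294, 76, 63, 65, 1640], 'outer', (array([ 0.3843, -0.2691]), np.float64(0.02330441398893911)), 'bore', (array([ 0.3842, -0.2692]), np.float64(0.01609420510146145)))
(0.092, [303, 357, 50, 44, 1347], 'outer', (array([ 0.6239, -0.245 ]), np.float64(0.024026331496221118)), 'bore', (array([ 0.6234, -0.2451]), np.float64(0.010142046276023943)))
```

View pics/w9.png

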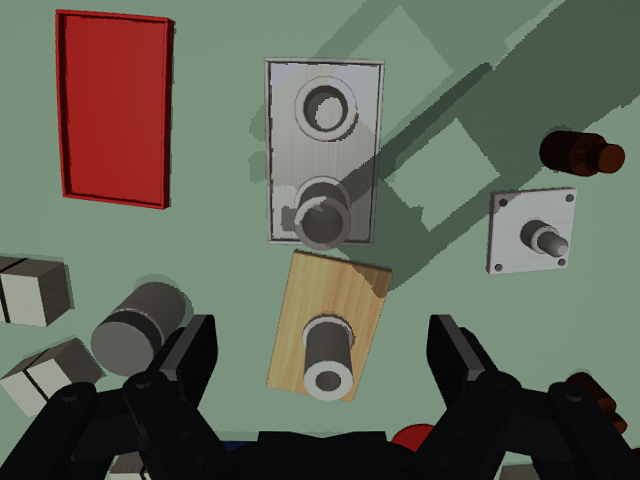

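The final view shows both wide sleeves upright inside the steel tray, at px (325,108) and (320,215). The narrow one is upright on the board at (328,360). The arm is clear of everything and the fingers are open.

```bash
python3 -c "
from bench import hand_in
print(hand_in())"
```

```text
the job is handed in; nothing more can be done
None
```

I gauged all three sleeves one at a time and handed the job in: the two wide ones stand in the steel tray and the narrow one on the board, about 25 s of the 72 s used; `hand_in()` gave no verdict.

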